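# Open the tasting jar at the market stall

## Task

Slide the jar clamp's jaw gently shut until it presses on the jam jar and holds it against the fixed jaw, so that the jar cannot turn. Then unscrew the green lid anticlockwise, stop turning once its thread comes free, and lift it straight up off the standing jar. Finish still gripping the lid, held still and level just clear above the open mouth, about two centimetres over it, with the jar still clamped and the other goods left where they are.

Things in the scene. Friction and masses are not known exactly. Their poses are not given: they have to be found in the camera images.
- clamp: Wooden jar clamp, fixed to the table: a base board 120 x 270 mm and 12 mm thick, seen from above. Origin on the table surface, directly under the centre that a clamped jar takes. Its y axis is the sliding direction: the fixed jaw is on the +y side, the sliding jaw comes from the -y side; the board reaches from y = -190 to +80 mm and x = -60 to +60 mm. Stays where it is.
- fixed_jaw: Dark wood fixed jaw of the clamp with a black rubber pad; it has the same origin and axes as the clamp. Its pad face lies at y = +33 mm, 90 mm wide in x; its top is 58 mm over the table.
- jaw: Dark wood sliding jaw with a black rubber pad 90 mm wide (x), 36 mm high. Origin: middle of the width of the pad face that meets the jar, 45 mm over the table; axes as the clamp's. The jaw is 58 mm high at most, except for its orange handle.
- jaw_travel (a joint): Travel of the sliding jaw in m: 0 fully open (pad face 118 mm from the fixed pad), growing as it slides along the clamp's +y; starts at 0 to 0.02. It meets a jar lying flat between both pads at about 0.052 (0.048 if a little askew). It slides stiffly, at 5 to 7 N, up to 10 N while it pushes the loose jar along, and stays where left; shut, the push rises: 14 to 22 N in all is enough.
- jaw_handle (a point): Grip point of the orange upright handle on the sliding jaw, 10 mm below its top. The handle is a block 34 mm (clamp x) by 20 mm (clamp y), standing 62 mm behind the pad face, its top 95 mm over the table; the jaw below it is 38 mm over the table. Grasp it from above by its 20 mm faces with the fingers closing along the clamp's y.
- jar: Six-sided glass jar of dark red jam, 66 mm across flats, 76 across corners, body 80 mm high, 0.45 kg. Origin: centre of its underside, z up. Stands loose on the clamp board, its two labelled flats (-y and +y sides) within 5 degrees of parallel to the jaws and 5 to 16 mm short of the fixed pad; squares itself up as the jaw closes. Turns with the lid unless clamped.
- jar_rim (a point): Centre of the jar's mouth, on the jar's axis at the glass rim, 98 mm above the jar's underside; axes as the jar's. The neck is 45 mm in diameter, 18 mm high. A pale seal lies on the rim and springs up by 3 mm, to 104 mm above the underside, when the lid is off.
- lid: Green screw lid on the jar, 62 mm in diameter, 19 mm high, 35 g. Origin: centre of its lower edge, z up; screwed on, this is 84.5 mm above the jar's underside (4.5 mm above its shoulder). Tight: 0.2 to 0.4 N m all the way, so grip firmly (40 N) from above. Three lugs without pitch: it does not rise as it turns; held by them it cannot be lifted; free, the seal pushes it up with up to 9 N.
- lid_top (a point): Centre of the lid's top, 19 mm above its origin (115.5 mm over the table at the start). A white paper strip runs from here along the lid's x axis. That axis starts -12 to +4 degrees from the jar's x axis (anticlockwise from above positive); the lid is free from 46 to 82 degrees, where a solid stop blocks it. So 64 to 76 degrees anticlockwise from the start frees it in every case.
- honey: Bystander: squeeze bottle of honey with a yellow cap and red spout, 52 mm in diameter, 108 mm high. Origin at the centre of its underside.
- preserve: Bystander: round jar of golden preserve with a brown paper cap, 60 mm in diameter, 79 mm high. Origin at the centre of its underside.
- punnet: Bystander: black plastic punnet of green cress, 90 x 120 x 55 mm. Origin at the centre of its underside.
Things that resemble listed ones, but are neither listed nor needed, are in the scene too. What is shaped like the jar but blue is not meant. There is more than one size of the lid; the one meant has the size given above.

How it is judged (in metres and radians):
On the way, in this order (a step that is already met when the one before it is completed fails the run):
1. the sliding jaw is shut on the jar, pressing it against the fixed jaw (contact force between each of jaw, fixed_jaw and jar above 2 N and value of joint jaw_travel above 0.046 m and angle between the x axis of lid and the x axis of jar, either way round below 0.5 rad), for 0.15 s.
2. the lid is turned until its thread is free, the jar still clamped (angle between the x axis of lid and the x axis of jar, either way round above 0.76 rad and z of lid in the frame of jar below 0.092 m and value of joint jaw_travel above 0.045 m), for 0.05 s.
At the end, for the whole second after the job is handed in: Lid gripped by the fingers alone, still, level within 10 degrees, within 15 mm of the jar's axis, its lower edge 106 to 150 mm above the jar's underside (rim: 98 mm), not touching the jar; the jar upright on the clamp board, the jaw still shut on it (jaw_travel above 0.045) (z of lid in the frame of jar between 0.106 and 0.15 m and horizontal distance between lid and jar below 0.015 m and angle between lid's own z axis and vertical below 0.17 rad and linear speed of lid below 0.03 m/s and contact force between the fingers and lid above 1 N and contact force between lid and jar below 0.05 N and value of joint jaw_travel above 0.045 m and z of jar in the frame of clamp below 0.016 m and angle between jar's own z axis and vertical below 0.06 rad and contact force between jar and clamp above 1 N); the arm keeps its last pose, push and grip.
It fails at once if the jar is turned out of the clamp, more than 20 degrees from square (angle between the x axis of jar and the x axis of clamp, either way round above 0.35 rad).
It fails at once if the jar is lifted off the clamp board by more than 12 mm or tipped over 15 degrees (z of jar in the frame of clamp above 0.024 m or angle between jar's own z axis and vertical above 0.26 rad).
It fails at once if the jar is squeezed by the jaw with more than 60 N (contact force between jaw and jar above 60 N).
It fails at once if one of the other goods is pushed more than 30 mm (distance of any of honey, preserve, punnet from where it was at the start of the episode above 0.03 m).
It also fails if it takes over 48 s, if anything falls off the work surface, if the arm or the gripper's body presses on something with over 40 N, if the wrist force passes 120 N, or if a joint passes its speed limit or range.

## Robot

A 7-joint arm with a two-finger parallel gripper is mounted at the origin on the work surface. World frame = base frame: x ahead of the robot, y to its left, z up, the work surface at z = 0. Lengths are in mm, angles in rad, forces in N, time in s.
With the tool pointing down it reaches from about 425 to 825 mm from the base axis. Payload 3.6 kg.
Tool frame: the origin (TCP) lies midway between the tips of the shut fingers; the grasp point (between the pads) lies arm.pinch_z behind it (arm.pinch_z is the distance from the TCP to the grasp point, in mm); z points along the fingers, y is the line along which they close (so a half turn about z gives the same grasp; the last joint's range is limited). The gripper opens to 93 mm and grips with 3 to 60 N. Pads are 15 mm wide; open, the fingers measure 128 mm over their backs; the gripper's body (75 mm by 188 mm) begins 65 mm behind the grasp point.
Start: joints at [-1.359, 0.615, -0.013, 1.423, 0.008, 1.103, -0.04], TCP at [153.716, 631.532, 218.64] pointing down, gripper open.
Joint ranges: [-3.12, 3.12], [-0.3, 2.06], [-1.34, 1.32], [0.26, 2.42], [-1.36, 4.5], [0.01, 1.98], [-2.84, 2.84]. Speed limits (rad/s): [2.79, 2.79, 3.14, 3.14, 3.14, 3.14, 3.14].

## Interface

Orientations are given as a 3x3 rotation matrix whose columns are the frame's x, y, z axes.
In Python, from rig import arm gives the robot as it stands. The module is installed in compiled form; this text tells all that it offers.
- The arm moves only by the shell command python3 -m crank 'ROWS' [FORCE]. ROWS is a JSON object whose one key "commands" holds one flat list of numbers, 5 for each row, row after row: the opening, from 0 (shut) to 1 (fully open), then the shift along the world's x, y, z in units of 25 mm (1.0 is 25 mm), then the turn about the world's z in units of 6 degrees (1.0 is 6 degrees). A call has exactly 5 rows; each row shifts and turns the commanded pose from where the row before left it; what a row does not reach is not made up. A row lasts 1/10 s, in which the tool goes at most 50 mm and 8.59 degrees, less where a joint would pass 70% of its speed; a pose out of reach is approached as far as the arm can. A call is refused whole if a number of a shift passes 1 or a number of a turn 1, either way. A call with a gripper value outside its range is refused whole. The fingers move at their own pace and stop on an object; FORCE is the grip in N (left out, the last holds). Time passes only in rows, so rows that do not move let the fingers close, or fill a call up. It gives the time, the measured TCP pose, the force, the opening and the grip force at its end, in the units of the state.
- arm.get_state(): the state, without advancing time (a new reading comes with each control period).
- arm.grab_frame(name): name is "scene" or "top" or "wrist"; returns the picture (384x512x3 uint8, blue, green, red); there is no depth.
- arm.camera_params(name): a dict with "K" (3x3 intrinsics, pixels), "R" (3x3) and "t" (3): a world point X has camera coordinates R X + t. Camera axes: x right, y down, z forward; pixel columns grow to the right and rows downward; lengths in mm; the calibration is good to about 2 mm. A picture is of the moment at which its call begins: read the wrist's pose just before it. camera_params takes no time and is no camera call; for the wrist camera it gives the pose at the moment of the call.
- arm.finish_job(): hands the job in; it is judged then, once.
The state is a dict: "clock": time; "joint_pos": joint angles; "dq": joint speeds; "effort": joint torques, N m; "position": TCP position; "eef_rot": TCP orientation; "contact_force": force on the tool from outside, world axes, zero at the start; "torque": the same for the moment, N m; "grip_width": opening from 0.0 (shut) to 1.0 (fully open); "finger_force": force on a finger pad.
Only numpy, scipy, OpenCV 4.12 (cv2) and the standard library are available. Lean on these libraries where they do the work, as an engineer would, in place of code of your own. Each camera call takes 0.05 s, during which the arm holds its last target. There are 200 camera calls.

## Working session

There is one attempt and no reset: what is moved stays moved. The work goes in short steps, Python scripts to look and compute and a shell command to move; the robot and the scene stay as the last step left them, time stands still between calls to the robot, and variables do not carry over. Pictures are saved under pics/ and viewed, at most 10 in all, crops included, and the job is handed in when it is done.

```bash
mkdir -p pics; cat > h.py <<'E'
import numpy as np, cv2
from rig import arm
def proj(P,c):
    q=c['R']@np.array(P,float)+np.ravel(c['t']); p=c['K']@q; return p[:2]/p[2]
def ray(uv,c):
    R=np.array(c['R']);o=-R.T@np.ravel(c['t']); d=R.T@np.linalg.inv(c['K'])@[uv[0],uv[1],1]; return o,d/np.linalg.norm(d)
def plane(uv,c,z):
    o,d=ray(uv,c); return o+d*(z-o[2])/d[2]
def tri(obs):
    A=np.zeros((3,3));b=np.zeros(3)
    for uv,c in obs:
        o,d=ray(uv,c);M=np.eye(3)-np.outer(d,d);A+=M;b+=M@o
    X=np.linalg.solve(A,b); return X,[float(np.linalg.norm(proj(X,c)-uv)) for uv,c in obs]
E
python3 - <<'E'
from h import *
s=arm.get_state();print({k:np.round(v,3).tolist() for k,v in s.items()},arm.pinch_z)
for n in('scene','top','wrist'):
    c=arm.camera_params(n);im=arm.grab_frame(n);cv2.imwrite(f'pics/{n}0.png',im);np.savez(f'pics/{n}0.npz',**{k:np.array(c[k]) for k in 'KRt'})
    print(n,np.round(ray((256,192),c),2).tolist())
a=[cv2.imread(f'pics/{n}0.png') for n in('scene','top')]
E
```

```text
{'clock': 0.0, 'joint_pos': [-1.358, 0.616, -0.013, 1.425, 0.008, 1.103, -0.04], 'dq': [0.002, 0.002, 0.002, 0.001, 0.001, 0.001, 0.0], 'effort': [-0.0, -45.894, 0.209, -16.575, -0.061, 0.021, 0.0], 'position': [153.558, 630.781, 217.504], 'eef_rot': [[-0.972, 0.236, -0.001], [0.236, 0.972, -0.002], [-0.0, -0.003, -1.0]], 'contact_force': [0.551, -0.522, 0.921], 'torque': [-0.034, -0.011, -0.009], 'finger_force': 0.0, 'grip_width': 1.0} 18.8
scene [[918.99, 262.75, 689.57], [-0.49, -0.26, -0.84]]
top [[515.11, 73.59, 886.67], [0.07, 0.02, -1.0]]
wrist [[76.58, 649.62, 383.59], [0.27, -0.07, -0.96]]
```

View pics/scene0.png

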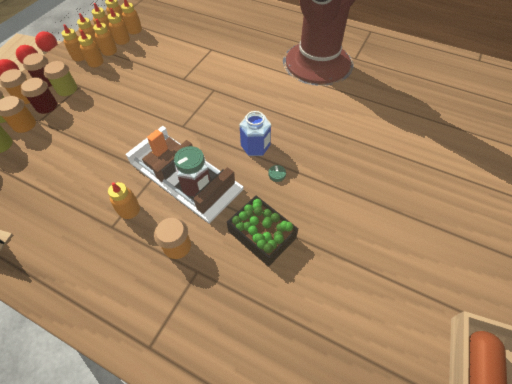

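View pics/top0.png

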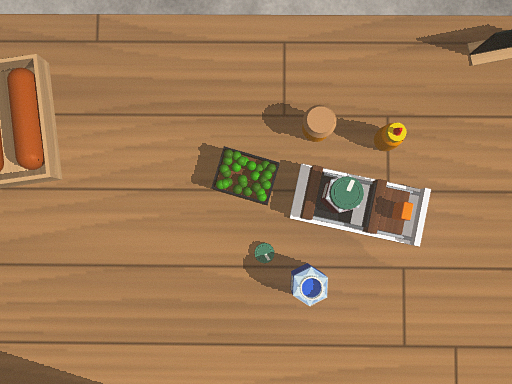

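The scene view shows the clamp with its orange handle at (157,143) and a green lid on the red jar at (189,160). In the top view the handle is at (407,211) and the lid at (346,193). There are two green lids: (346,193) on the red jar, and a small loose one at (264,251). The first is meant, because it is the large one, on the jar in the clamp. The blue jar at (310,287) is the decoy.

```bash
cat > m.py <<'E'
from h import *
C={n:dict(np.load(f'pics/{n}0.npz')) for n in('scene','top')}
I={n:cv2.imread(f'pics/{n}0.png') for n in C}
roi={'scene':(120,120,250,220),'top':(280,155,440,250)}
def mask(n,lo,hi):
    h=cv2.cvtColor(I[n],cv2.COLOR_BGR2HSV);m=cv2.inRange(h,lo,hi);x0,y0,x1,y1=roi[n];z=np.zeros_like(m);z[y0:y1,x0:x1]=m[y0:y1,x0:x1];return z
def big(m):
    cs,_=cv2.findContours(m,cv2.RETR_EXTERNAL,cv2.CHAIN_APPROX_NONE);return max(cs,key=cv2.contourArea)
E
python3 - <<'E'
from m import *
for n in C:
    print(n)
    g=big(mask(n,(65,60,40),(95,255,255)));print(' green',cv2.minEnclosingCircle(g),cv2.contourArea(g),cv2.fitEllipse(g),cv2.boundingRect(g))
    o=big(mask(n,(6,200,170),(14,255,255)));print(' orange',cv2.minAreaRect(o),cv2.boundingRect(o),cv2.contourArea(o))
    h=cv2.cvtColor(I[n],cv2.COLOR_BGR2HSV)
    w=big(cv2.morphologyEx(mask(n,(0,0,120),(179,60,255)),cv2.MORPH_CLOSE,np.ones((9,9))));print(' white',cv2.minAreaRect(w),cv2.boxPoints(cv2.minAreaRect(w)).tolist())
    p=[h[y,x].tolist() for x,y in ([(157,143),(152,140),(160,150)] if n=='scene' else [(407,211),(405,207),(398,211)])];print(p)
x=[cv2.resize(I['scene'][115:225,115:255],None,fx=4,fy=4,interpolation=2),cv2.resize(I['top'][150:255,225:440],None,fx=3.5,fy=3.5,interpolation=2)]
cv2.imwrite('pics/cropS.png',x[0]);cv2.imwrite('pics/cropT.png',x[1])
E
```

```text
scene
 green ((188.5, 158.5), 14.23034954071045) 458.5 ((188.2478790283203, 157.51124572753906), (20.98164176940918, 27.91887855529785), 79.30908966064453) (175, 147, 28, 22)Traceback (most recent call last):
  File "<stdin>", line 5, in <module>
  File "m.py", line 8, in big
    cs,_=cv2.findContours(m,cv2.RETR_EXTERNAL,cv2.CHAIN_APPROX_NONE);return max(cs,key=cv2.contourArea)
                                                                            ~~~^^^^^^^^^^^^^^^^^^^^^^^^
ValueError: max() iterable argument is empty
```

```bash
python3 - <<'E'
from m import *
for n in C:
    h=cv2.cvtColor(I[n],cv2.COLOR_BGR2HSV)
    p=[h[y,x].tolist() for x,y in ([(157,140),(152,137),(157,147),(165,146)] if n=='scene' else [(407,211),(405,207),(398,211),(395,230)])];print(n,p)
    g=big(mask(n,(65,60,40),(95,255,255)));print(' green',cv2.fitEllipse(g),cv2.boundingRect(g))
    try:
        o=big(mask(n,(5,195,190),(13,255,255)));print(' orange',cv2.minAreaRect(o),cv2.boundingRect(o),cv2.contourArea(o))
    except ValueError: pass
    w=big(cv2.morphologyEx(mask(n,(0,0,120),(179,60,255)),cv2.MORPH_CLOSE,np.ones((9,9))));print(' white',cv2.boxPoints(cv2.minAreaRect(w)).tolist())
x=[cv2.resize(I['scene'][115:225,115:255],None,fx=3.3,fy=3.3,interpolation=2),cv2.resize(I['top'][150:255,285:440],None,fx=2.98,fy=2.98,interpolation=2)]
H=300
x=[cv2.resize(a,(int(a.shape[1]*H/a.shape[0]),H)) for a in x]
cv2.imwrite('pics/crop2.png',cv2.resize(np.hstack(x),None,fx=.96,fy=.96))
E
```

```text
scene [[11, 155, 151], [14, 158, 250], [11, 152, 151], [11, 151, 150]]
 green ((188.2478790283203, 157.51124572753906), (20.98164176940918, 27.91887855529785), 79.30908966064453) (175, 147, 28, 22)
 white [[122.07383728027344, 157.86668395996094], [154.59962463378906, 114.88618469238281], [246.3177032470703, 184.29444885253906], [213.7919158935547, 227.2749481201172]]
top [[14, 208, 242], [15, 208, 242], [12, 166, 123], [10, 125, 120]]
 green ((346.773193359375, 192.49710083007812), (31.51275634765625, 31.928375244140625), 104.069580078125) (331, 177, 33, 32)
 orange ((405.5, 203.0), (2.0, 3.0), 90.0) (404, 202, 4, 3) 0.5
 white [[288.6153564453125, 219.9230499267578], [300.076904296875, 162.61537170410156], [430.65380859375, 188.7307586669922], [419.1922607421875, 246.03843688964844]]
```

View pics/crop2.png

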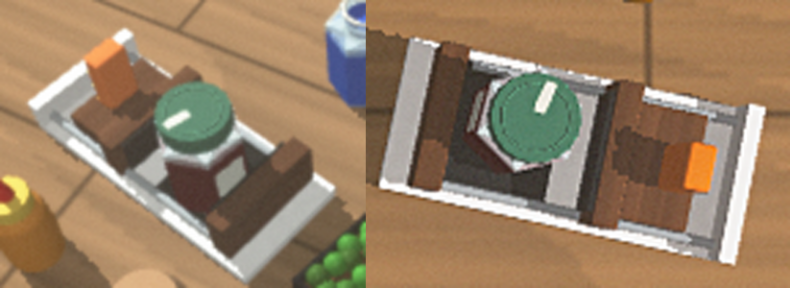

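The enlarged crop confirms it: the large green lid with the white strip sits on the red jar between the clamp jaws. The orange handle is at (702,167) in the right half and about (108,60) in the left half.

```bash
python3 - <<'E'
from m import *
O={};G={}
for n in C:
    m=mask(n,(9,145,195),(17,255,255))
    x0,y0,x1,y1={'scene':(140,122,175,165),'top':(385,190,425,230)}[n];z=np.zeros_like(m);z[y0:y1,x0:x1]=m[y0:y1,x0:x1]
    o=big(z);r=cv2.minAreaRect(o);print(n,'orange',r,cv2.boundingRect(o));O[n]=r[0]
    # whole lid ellipse: separate the top rim by filling
    g=big(cv2.morphologyEx(mask(n,(65,60,30),(95,255,255)),cv2.MORPH_CLOSE,np.ones((5,5))));G[n]=cv2.fitEllipse(g)[0]
    s=big(cv2.bitwise_and(mask(n,(0,0,150),(60,90,255)),cv2.drawContours(np.zeros_like(m),[cv2.convexHull(g)],-1,255,-1)));print(' strip',cv2.minAreaRect(s),cv2.contourArea(s)); 
    M=cv2.moments(s); sc=(M['m10']/M['m00'],M['m01']/M['m00']); 
    print(' lid c at z115.5',plane(G[n],C[n],115.5).round(1),' strip c',plane(sc,C[n],115.5).round(1))
for nm,D in(('handle',O),('lid',G)):
    X,e=tri([(D[n],C[n]) for n in C]);print(nm,X.round(1),np.round(e,2))
print('handle top@95',[plane(O[n],C[n],95).round(1).tolist() for n in C])
n='top';g=big(mask(n,(65,60,40),(95,255,255)));P=np.array([plane(p,C[n],115.5)[:2] for p in g[:,0].astype(float)]);print('lid circ',cv2.minEnclosingCircle(P.astype(np.float32)))
for n in C:
    w=big(cv2.morphologyEx(mask(n,(0,0,120),(179,60,255)),cv2.MORPH_CLOSE,np.ones((9,9))))
    P=np.array([plane(p,C[n],12)[:2] for p in w[:,0].astype(float)],np.float32);r=cv2.minAreaRect(P);print(n,'board',r,cv2.boxPoints(r).round(1).tolist())
E
```

```text
scene orange ((153.90000915527344, 134.70001220703125), (6.199999809265137, 13.40000057220459), 53.13010025024414) (148, 130, 14, 11)
 strip ((182.30003356933594, 160.10000610351562), (3.130495071411133, 10.28591251373291), 63.43495178222656) 23.5
 lid c at z115.5 [572.2 -80.3 115.5]  strip c [583.5 -87.5 115.5]
top orange ((406.8846435546875, 210.57691955566406), (9.021340370178223, 16.865985870361328), 11.309932708740234) (401, 202, 12, 18)
 strip ((350.2000427246094, 185.1000213623047), (4.0249223709106445, 11.627553939819336), 26.56505012512207) 38.0
 lid c at z115.5 [572.3 -80.3 115.5]  strip c [586.2 -86.8 115.5]
handle [ 540.  -198.6   96.4] [0.06 0.07]
lid [572.3 -80.3 115.6] [0.02 0.03]
handle top@95 [[539.2, -199.8, 95.0], [540.0, -198.9, 95.0]]
lid circ ((572.3394165039062, -80.16746520996094), 30.895645141601562)
scene board ((545.622314453125, -132.47080993652344), (300.4382629394531, 141.16043090820312), 78.16716003417969) [[445.70001220703125, -265.0], [583.9000244140625, -294.0], [645.5, 0.10000000149011612], [507.29998779296875, 29.0]]
top board ((556.6222534179688, -128.09933471679688), (280.2195129394531, 124.15081024169922), 78.4062271118164) [[467.70001220703125, -252.89999389648438], [589.2999877929688, -277.79998779296875], [645.5999755859375, -3.299999952316284], [524.0, 21.600000381469727]]
```

```bash
for i in 1; do python3 -m crank '{"commands":[0.7,1,-1,0,0, 0.7,1,-1,0,0, 0.7,1,-1,0,0, 0.7,1,-1,0,0, 0.7,1,-1,0,0.3]}' 40; done; python3 -c "
from rig import arm;print(arm.get_state()['joint_pos'])"
```

```text
clock: 0.65
position: [279.5, 505.2, 218.4]
eef_rot: [[-0.979, 0.205, -0.0], [0.205, 0.979, -0.001], [0.0, -0.001, -1.0]]
contact_force: [0.5, -0.4, -0.7]
grip_width: 0.706
finger_force: 0.0
[-1.09251023  0.50076611 -0.01700068  1.64120639  0.00990348  1.00038806
  0.25158279]
```

```bash
python3 -m crank '{"commands":[0.7,1,-1,0,0, 0.7,1,-1,0,0, 0.7,1,-1,0,0, 0.7,1,-1,0,0, 0.7,1,-1,0,0]}'>/dev/null
python3 -m crank '{"commands":[0.7,1,-1,0,0, 0.7,1,-1,0,0, 0.7,1,-1,0,0, 0.7,1,-1,0,0, 0.7,0.4,-1,0,0]}' >/dev/null
python3 -m crank '{"commands":[0.7,0,-1,0,0, 0.7,0,-1,0,0, 0.7,0,-1,0,0, 0.7,0,-1,0,0, 0.7,0,-1,0,0]}' >/dev/null
python3 -m crank '{"commands":[0.7,0,-1,0,0, 0.7,0,-1,0,0, 0.7,0,-1,0,0, 0.7,0,-1,0,0, 0.7,0,-1,0,0]}' 
python3 -m crank '{"commands":[0.7,0,-1,0,0, 0.7,0,-1,0,0, 0.7,0,-1,0,0, 0.7,0,-1,0,0, 0.7,0,0,0,0]}'
```

```text
clock: 2.65
position: [513.4, 5.5, 218.5]
eef_rot: [[-0.979, 0.206, -0.001], [0.206, 0.979, -0.0], [0.0, -0.0, -1.0]]
contact_force: [0.8, -1.7, 0.3]
grip_width: 0.699
finger_force: 0.0
clock: 3.15
position: [513.0, -98.1, 218.5]
eef_rot: [[-0.977, 0.213, -0.001], [0.213, 0.977, -0.003], [-0.0, -0.003, -1.0]]
contact_force: [1.2, -0.2, -0.0]
grip_width: 0.7
finger_force: 0.0
```

```bash
python3 -m crank '{"commands":[0.7,0.5,-1,0,0, 0.7,0.5,-1,0,0, 0.7,0.1,-1,0,0, 0.7,0,-1,0,0, 0.7,0,0,0,0]}'; python3 - <<'E'
from h import *
c=arm.camera_params('wrist');im=arm.grab_frame('wrist');cv2.imwrite('pics/w1.png',im)
for P in((540,-198.8,95),(572.3,-80.2,115.5)): print(proj(P,c).round(1))
E
```

```text
clock: 3.65
position: [540.5, -196.9, 218.2]
eef_rot: [[-0.977, 0.211, -0.001], [0.211, 0.977, -0.002], [0.0, -0.003, -1.0]]
contact_force: [0.5, -0.0, 0.1]
grip_width: 0.704
finger_force: 0.0
[255.5 185.8]
[391.3 199. ]
```

View pics/w1.png

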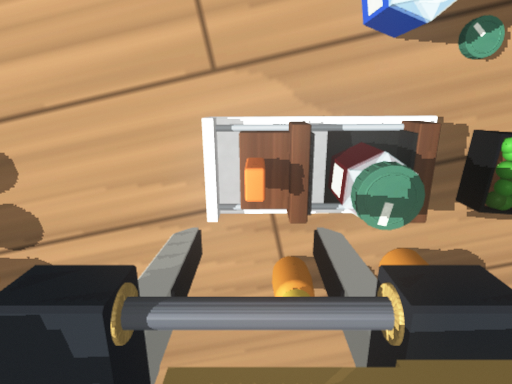

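The wrist view shows the handle top near (255,185), against a predicted (255.5,185.8), and the lid at (388,196), against a predicted (391,199). They agree, so I descend.

```bash
python3 -m crank '{"commands":[0.7,0,-0.1,-1,0, 0.7,0,0,-1,0, 0.7,0,0,-1,0, 0.7,0,0,-1,0, 0.7,0,0,0,0]}'; python3 -m crank '{"commands":[0.7,0,0,-1,0, 0.7,0,0,-1,0, 0.7,0,0,0,0, 0.2,0,0,0,0, 0,0,0,0,0]}' 30;python3 -m crank '{"commands":[0,0,0,0,0, 0,0,0,0,0,0,0,0,0,0, 0,0,0,0,0, 0,0,0,0,0]}' 30
```

```text
clock: 4.2
position: [539.1, -192.0, 115.5]
eef_rot: [[-0.979, 0.203, -0.007], [0.203, 0.979, 0.004], [0.008, 0.003, -1.0]]
contact_force: [-0.7, 0.5, 0.1]
grip_width: 0.702
finger_force: 0.0
clock: 4.7
position: [542.7, -195.8, 70.5]
eef_rot: [[-0.979, 0.205, 0.003], [0.205, 0.979, -0.001], [-0.003, -0.0, -1.0]]
contact_force: [-0.0, -0.2, 0.5]
grip_width: 0.576
finger_force: 0.0
clock: 5.2
position: [540.9, -198.8, 69.1]
eef_rot: [[-0.978, 0.208, 0.0], [0.208, 0.978, -0.004], [-0.001, -0.003, -1.0]]
contact_force: [-1.5, -4.7, 1.8]
grip_width: 0.21
finger_force: 30.0
```

```bash
python3 -m crank '{"commands":[0,0.033,0.16,0,0, 0,0.033,0.16,0,0, 0,0.033,0.16,0,0, 0,0.033,0.16,0,0, 0,0.033,0.16,0,0]}'
```

```text
clock: 5.7
position: [545.0, -179.1, 69.1]
eef_rot: [[-0.978, 0.208, 0.0], [0.208, 0.978, -0.004], [-0.001, -0.004, -1.0]]
contact_force: [-1.8, -6.1, 2.1]
grip_width: 0.214
finger_force: 30.0
```

```bash
python3 -m crank '{"commands":[0,0.016,0.08,0,0, 0,0.016,0.08,0,0, 0,0.016,0.08,0,0, 0,0.016,0.08,0,0, 0,0,0,0,0]}'
```

```text
clock: 6.2
position: [546.6, -171.7, 69.1]
eef_rot: [[-0.978, 0.208, 0.0], [0.208, 0.978, -0.005], [-0.001, -0.005, -1.0]]
contact_force: [-1.1, -6.2, 2.0]
grip_width: 0.213
finger_force: 30.0
```

```bash
python3 -m crank '{"commands":[0,0.012,0.06,0,0, 0,0.012,0.06,0,0, 0,0.012,0.06,0,0, 0,0,0,0,0, 0,0,0,0,0]}'
```

```text
clock: 6.7
position: [547.5, -167.4, 69.1]
eef_rot: [[-0.978, 0.208, 0.0], [0.208, 0.978, -0.005], [-0.001, -0.005, -1.0]]
contact_force: [-1.4, -6.4, 1.3]
grip_width: 0.214
finger_force: 30.0
```

```bash
python3 -m crank '{"commands":[0,0.008,0.04,0,0, 0,0.008,0.04,0,0, 0,0,0,0,0, 0,0,0,0,0, 0,0,0,0,0]}'
```

```text
clock: 7.2
position: [547.8, -165.7, 69.1]
eef_rot: [[-0.978, 0.209, 0.0], [0.209, 0.978, -0.005], [-0.001, -0.005, -1.0]]
contact_force: [-1.5, -7.5, 1.9]
grip_width: 0.215
finger_force: 30.0
```

```bash
python3 -m crank '{"commands":[0,0.008,0.04,0,0, 0,0.008,0.04,0,0, 0,0,0,0,0, 0,0,0,0,0, 0,0,0,0,0]}'
```

```text
clock: 7.7
position: [548.2, -163.9, 69.1]
eef_rot: [[-0.978, 0.209, 0.0], [0.209, 0.978, -0.005], [-0.001, -0.005, -1.0]]
contact_force: [-0.8, -7.1, 1.1]
grip_width: 0.212
finger_force: 30.0
```

```bash
python3 -m crank '{"commands":[0,0.008,0.04,0,0, 0,0.008,0.04,0,0, 0,0,0,0,0, 0,0,0,0,0, 0,0,0,0,0]}'
```

```text
clock: 8.2
position: [548.3, -163.3, 69.1]
eef_rot: [[-0.978, 0.21, 0.0], [0.21, 0.978, -0.007], [-0.002, -0.007, -1.0]]
contact_force: [-2.1, -9.8, 2.5]
grip_width: 0.211
finger_force: 30.0
```

```bash
python3 -m crank '{"commands":[0,0.008,0.04,0,0, 0,0.008,0.04,0,0, 0,0,0,0,0, 0,0,0,0,0, 0,0,0,0,0]}'
```

```text
clock: 8.7
position: [548.4, -163.3, 69.2]
eef_rot: [[-0.977, 0.211, 0.0], [0.211, 0.977, -0.009], [-0.002, -0.009, -1.0]]
contact_force: [-1.4, -13.3, 1.0]
grip_width: 0.214
finger_force: 30.1
```

```bash
python3 -m crank '{"commands":[0,0.008,0.04,0,0, 0,0.008,0.04,0,0, 0,0,0,0,0, 0,0,0,0,0, 0,0,0,0,0]}'
```

```text
clock: 9.2
position: [548.4, -163.2, 69.2]
eef_rot: [[-0.977, 0.212, -0.0], [0.212, 0.977, -0.012], [-0.002, -0.011, -1.0]]
contact_force: [-2.3, -14.6, 0.8]
grip_width: 0.213
finger_force: 30.1
```

```bash
python3 -m crank '{"commands":[0,0.008,0.04,0,0, 0,0.008,0.04,0,0, 0,0.008,0.04,0,0, 0,0,0,0,0, 0,0,0,0,0]}'
```

```text
clock: 9.7
position: [548.4, -163.3, 69.2]
eef_rot: [[-0.977, 0.214, -0.001], [0.214, 0.977, -0.015], [-0.003, -0.015, -1.0]]
contact_force: [-2.9, -18.8, 0.2]
grip_width: 0.213
finger_force: 30.1
```

```bash
python3 -m crank '{"commands":[0.4,0,0,0,0, 0.4,0,0,0,0, 0.4,-0.06,-0.3,0,0, 0.4,0,0,0,0, 0.4,0,0,0.3,0]}'; python3 -m crank '{"commands":[0.4,0,0,1,0, 0.4,0,0,1,0, 0.4,0,0,1,0, 0.4,0,0,1,0, 1,0,0,0,0]}'
python3 - <<'E'
from m import *
for n in C: I[n]=arm.grab_frame(n); cv2.imwrite(f'pics/{n}1.png',I[n])
G={}
for n in C:
    g=big(cv2.morphologyEx(mask(n,(65,60,30),(95,255,255)),cv2.MORPH_CLOSE,np.ones((5,5))));G[n]=cv2.fitEllipse(g);print(n,G[n])
print(tri([(G[n][0],C[n]) for n in C]))
i=np.hstack([cv2.resize(I['scene'][105:235,105:255],(346,300),interpolation=2),cv2.resize(I['top'][150:255,285:440],(443,300),interpolation=2)]);cv2.imwrite('pics/crop3.png',i)
E
```

```text
clock: 10.2
position: [548.2, -156.2, 75.3]
eef_rot: [[-0.979, 0.205, -0.003], [0.205, 0.979, 0.003], [0.003, 0.002, -1.0]]
contact_force: [0.1, -0.9, 0.2]
grip_width: 0.396
finger_force: 0.0
clock: 10.7
position: [551.6, -157.1, 180.1]
eef_rot: [[-0.979, 0.204, 0.008], [0.204, 0.979, -0.001], [-0.008, 0.001, -1.0]]
contact_force: [0.0, 0.7, 1.0]
grip_width: 0.447
finger_force: 0.0
scene ((195.0633544921875, 153.01730346679688), (8.60524845123291, 18.714736938476562), 99.56708526611328)
top ((341.4693298339844, 192.36163330078125), (31.60895347595215, 31.75901985168457), 28.771013259887695)
(array([569.66375128, -64.19827904, 136.61079643]), [1.27875972481385, 1.4398414751960429])
```

View pics/crop3.png

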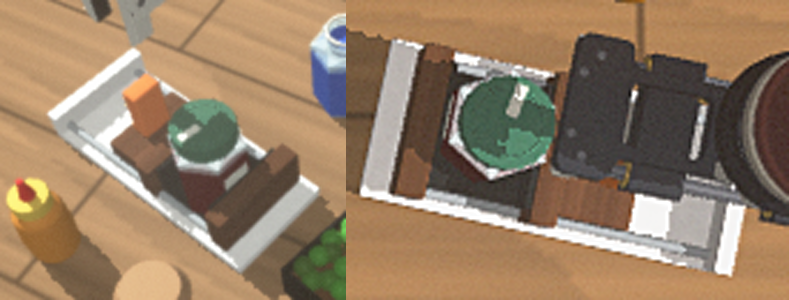

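The crop shows the jar between both jaws with its flats square to them, and the lid strip unturned. A hand shadow lies on the lid, so I'll refit the lid with a looser mask.

```bash
python3 - <<'E'
from m import *
G={}
for n in C:
    I[n]=cv2.imread(f'pics/{n}1.png')
    z=mask(n,(65,40,15),(95,255,255)); z=cv2.morphologyEx(z,cv2.MORPH_CLOSE,np.ones((7,7)))
    g=big(z);e=cv2.fitEllipse(cv2.convexHull(g));G[n]=e[0];print(n,e,cv2.boundingRect(g),plane(e[0],C[n],115.5).round(1))
print(tri([(G[n],C[n]) for n in C]))
s=arm.get_state();print(s['position'],s['joint_pos'])
E
```

```text
scene ((192.8286590576172, 161.17306518554688), (25.847097396850586, 28.926729202270508), 84.31684112548828) (178, 149, 29, 26) [576.1 -66.3 115.5]
top ((341.45745849609375, 192.39498901367188), (32.36622619628906, 32.85760498046875), 5.427603244781494) (326, 176, 32, 34) [572.5 -70.4 115.5]
(array([572.51435694, -70.88671267, 108.93177204]), [0.40822784287766195, 0.4574174511631194])
[ 549.15052079 -156.71578433  176.50651782] [ 0.186259    0.53642518  0.08374509  1.71585532 -0.05632482  0.89103012
  1.65876682]
```

```bash
python3 -m crank '{"commands":[1,0.2,0.7,0,-1, 1,0.2,0.7,0,-1, 1,0.2,0.7,0,-1, 1,0.2,0.7,0,-1, 1,0.2,0.6,0,-1]}'; python3 -m crank '{"commands":[1,0,0,0,-0.5, 1,0,0,0,0, 1,0,0,0,0, 1,0,0,0,0, 1,0,0,0,0]}';python3 - <<'E'
from h import *
c=arm.camera_params('wrist');im=arm.grab_frame('wrist');cv2.imwrite('pics/w2.png',im)
h=cv2.cvtColor(im,cv2.COLOR_BGR2HSV);m=cv2.morphologyEx(cv2.inRange(h,(65,40,15),(95,255,255)),cv2.MORPH_CLOSE,np.ones((9,9)))
cs,_=cv2.findContours(m,0,1);g=max(cs,key=cv2.contourArea);print(cv2.fitEllipse(cv2.convexHull(g)),cv2.boundingRect(g),proj((572.5,-70.4,115.5),c))
E
```

```text
clock: 11.3
position: [573.0, -70.9, 174.3]
eef_rot: [[-0.743, 0.67, -0.004], [0.67, 0.743, 0.001], [0.004, -0.002, -1.0]]
contact_force: [0.6, -0.1, 0.2]
grip_width: 0.951
finger_force: 0.0
clock: 11.8
position: [573.6, -73.5, 175.9]
eef_rot: [[-0.708, 0.706, -0.001], [0.706, 0.708, -0.0], [0.0, -0.0, -1.0]]
contact_force: [-0.8, 0.2, 0.6]
grip_width: 1.003
finger_force: 0.0
((257.4173278808594, 199.9088592529297), (79.75145721435547, 80.19486999511719), 62.88981246948242) (218, 160, 80, 80) [259.1285548  203.67585921]
```

View pics/w2.png

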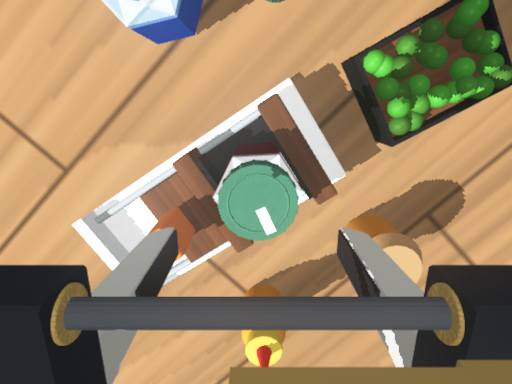

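The wrist view shows the lid centred at (258,200) between the fingers, 2–3 mm from the prediction. I'll average the two and descend.

```bash
python3 -m crank '{"commands":[1,-0.1,0.14,-0.7,0, 1,0,0,-0.7,0, 1,0,0,-0.7,0, 1,0,0,-0.6,0, 1,0,0,0,0]}'; python3 -m crank '{"commands":[1,0,0,0,0, 1,0,0,0,0, 1,0,0,0,0, 1,0,0,0,0,1,0,0,0,0]}' 45
```

```text
clock: 12.35
position: [569.8, -69.4, 106.8]
eef_rot: [[-0.708, 0.706, -0.005], [0.706, 0.708, 0.001], [0.004, -0.003, -1.0]]
contact_force: [-1.1, -0.1, -0.3]
grip_width: 1.001
finger_force: 0.0
clock: 12.85
position: [571.7, -69.5, 109.1]
eef_rot: [[-0.709, 0.706, 0.001], [0.706, 0.709, -0.0], [-0.001, 0.0, -1.0]]
contact_force: [-0.1, 0.4, -0.7]
grip_width: 0.997
finger_force: 0.0
```

Now 12 mm further down, then close.

```bash
python3 -m crank '{"commands":[1,0,0,-0.25,0, 1,0,0,-0.23,0, 1,0,0,0,0, 0.7,0,0,0,0, 0.3,0,0,0,0]}' 45; python3 -m crank '{"commands":[0,0,0,0,0, 0,0,0,0,0, 0,0,0,0,0, 0,0,0,0,0, 0,0,0,0,0]}' 45
```

```text
clock: 13.35
position: [571.5, -69.5, 96.6]
eef_rot: [[-0.709, 0.706, -0.0], [0.706, 0.709, -0.0], [-0.0, -0.0, -1.0]]
contact_force: [0.5, -0.2, 0.1]
grip_width: 0.874
finger_force: 0.0
clock: 13.85
position: [570.9, -70.1, 96.7]
eef_rot: [[-0.708, 0.706, -0.001], [0.706, 0.708, -0.001], [0.0, -0.001, -1.0]]
contact_force: [-0.9, -2.4, 1.8]
grip_width: 0.665
finger_force: 45.0
```

```bash
python3 -m crank '{"commands":[0,0,0,0,0.7, 0,0,0,0,0.7, 0,0,0,0,0.7, 0,0,0,0,0.7, 0,0,0,0,0.7]}' 50;python3 -c "
from rig import arm;print(arm.get_state()['torque'])"
```

```text
clock: 14.35
position: [571.4, -69.4, 96.7]
eef_rot: [[-0.915, 0.403, 0.0], [0.403, 0.915, 0.0], [0.0, 0.0, -1.0]]
contact_force: [-1.7, 0.1, 0.4]
grip_width: 0.664
finger_force: 50.0
[-0.21109273  0.20724495 -0.14652107]
```

```bash
python3 -m crank '{"commands":[0,0,0,0,0.7, 0,0,0,0,0.7, 0,0,0,0,0.7, 0,0,0,0,0.7, 0,0,0,0,0]}' 50;python3 - <<'E'
from h import *
print(arm.get_state()['torque'])
a=arm.grab_frame('scene')[105:235,105:255];b=arm.grab_frame('wrist')
cv2.imwrite('pics/c4.png',np.hstack([cv2.resize(a,(346,300),interpolation=2),cv2.resize(b,(400,300))]))
E
```

```text
clock: 14.85
position: [571.2, -69.6, 96.7]
eef_rot: [[-0.992, 0.123, -0.001], [0.123, 0.992, 0.0], [0.001, 0.0, -1.0]]
contact_force: [-1.8, -0.5, 1.3]
grip_width: 0.66
finger_force: 50.0
[-0.27772377  0.33350467  0.16010656]
```

View pics/c4.png

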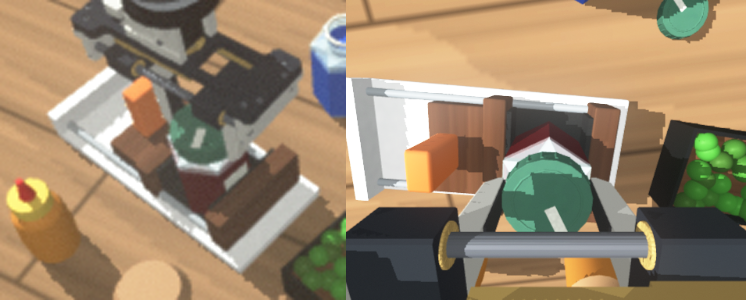

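The lid strip turns with the gripper, and the jar stays square in the jaws. So far the lid has turned 38°, and I need about 70°.

```bash
python3 -m crank '{"commands":[0,0,0,0,0.7, 0,0,0,0,0.7, 0,0,0,0,0.7, 0,0,0,0,0.7, 0,0,0,0,0]}' 50; python3 -m crank '{"commands":[0,0,0,0,0.6, 0,0,0,0,0.6, 0,0,0,0,0.6, 0,0,0,0,0.6, 0,0,0,0,0]}' 50;python3 -c "
from rig import arm;print(arm.get_state()['torque'])"
```

```text
clock: 15.45
position: [571.3, -70.0, 97.1]
eef_rot: [[-0.986, -0.168, -0.0], [-0.168, 0.986, -0.001], [0.0, -0.0, -1.0]]
contact_force: [-3.1, -1.4, 4.4]
grip_width: 0.661
finger_force: 50.0
clock: 15.95
position: [571.6, -70.3, 97.6]
eef_rot: [[-0.914, -0.407, 0.001], [-0.407, 0.914, -0.001], [-0.0, -0.001, -1.0]]
contact_force: [-3.3, -2.4, 7.2]
grip_width: 0.662
finger_force: 50.0
[-0.42669655  0.78593671  0.10922389]
```

```bash
python3 -m crank '{"commands":[0,0,0,0.2,0, 0,0,0,0.3,0, 0,0,0,0.3,0, 0,0,0,0.3,0, 0,0,0,0.3,0]}' 50; python3 -m crank '{"commands":[0,0,0,0,0, 0,0,0,0,0, 0,0,0,0,0, 0,0,0,0,0, 0,0,0,0,0]}' 50; python3 - <<'E'
from h import *
a=arm.grab_frame('scene')[105:235,105:255];b=arm.grab_frame('wrist')
cv2.imwrite('pics/c5.png',np.hstack([cv2.resize(a,(346,300),interpolation=2),cv2.resize(b,(400,300))]))
E
```

```text
clock: 16.45
position: [571.8, -68.5, 132.4]
eef_rot: [[-0.912, -0.409, 0.001], [-0.409, 0.912, 0.001], [-0.001, 0.001, -1.0]]
contact_force: [-0.8, -0.2, -0.4]
grip_width: 0.662
finger_force: 50.0
clock: 16.95
position: [571.2, -69.5, 131.3]
eef_rot: [[-0.913, -0.409, -0.001], [-0.409, 0.913, 0.0], [0.001, 0.0, -1.0]]
contact_force: [0.5, 0.1, -0.1]
grip_width: 0.661
finger_force: 50.0
```

View pics/c5.png

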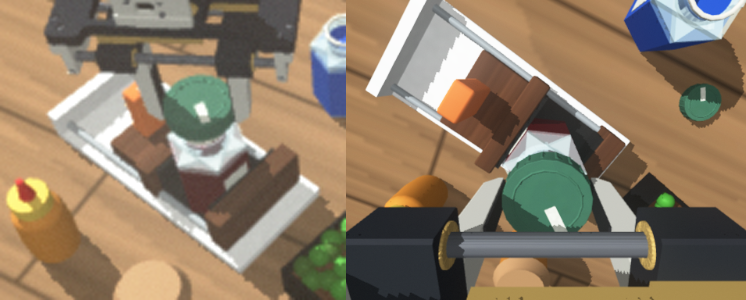

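The lid is off, level, and about 2 cm over the mouth. The neck is visible, and the jar stands square in the clamp.

```bash
python3 -c "
from rig import arm;print(arm.finish_job())"
```

```text
the job is handed in; nothing more can be done
None
```

The job is handed in, with no verdict returned: the jaw was pushed shut on the jar at about 19 N, the lid turned about 69° anticlockwise and lifted about 34 mm, and it was gripped still and level about 2 cm over the mouth at 17 s.

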